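# Glue-clamp two foam cake-dummy halves

### The job

Glue up the foam cake dummy: set the loose square half down on the gluing board between the clamp's jaws, square and in line beside the glued half already standing there, face to face, and let go of it. Then pump the clamp's trigger, squeezing and letting go, until its soft pad touches and presses both halves together against the fixed jaw: lightly, the pad squashed about 4 mm, without crushing the foam. Finish holding, with the trigger still squeezed in your grip; move the jaw only by the trigger, never by pushing it, and leave everything else where it stands.

Things in the scene. Friction and masses are not known exactly. Their poses are not given: they have to be found in the camera images.
- jig: Plywood gluing board (fixed) with a black one-hand bar clamp screwed flat on it. Origin: board's underside, below the bar's axis, in the plane of the fixed jaw's face. Bar along y at x = 0; jaws reach to +x, handle to -x. Board 18 mm thick, spans x -35 to 125, y -140 to 170 mm. Clamp's mid-plane z = 45 mm, tops at 62 mm. Bar 18 mm wide, 6 thick; body spans x -40 to 22, y -75 to 0 mm.
- bay (a point): On the board's top (z = 18 mm) under the centre of the fixed jaw's pad face: jig (62, 0, 18) mm, axes as the jig. The halves stand from here to +y, in jig x = 37 to 87 mm, 28 mm clear of the bar; open above and to +x.
- handle_back (a point): On the back face of the pistol handle at the squeezing place: jig (-95, -68, 45) mm. The handle, black with ribs, is 18 mm thick (jig y -68 to -50), 28 mm high (z 31 to 59 mm) and reaches to jig x = -138 mm; only the table is below it. The trigger stands beside it, to +y.
- squeeze_point (a point): Middle of the grip for squeezing from above, fingers closing along jig y: jig (-95, -50, 45) mm. The handle's back is 18 mm to -y of it; the trigger's front face is 38 mm to +y when let go, 18 mm when fully squeezed. Opened 80 mm or more here the fingers straddle both; closing to 38 mm is a full squeeze. Free space on both sides.
- trigger_blade: The grey trigger: a blade 10 mm thick, 24 mm high, reaching from jig x = -40 to -133 mm, pivoted on the bar's axis at jig (0, -27, 45) mm; origin at that pivot. Squeezing moves its free end to -y, towards the handle; a spring (about 3 N at the squeeze point) returns it in about 0.4 s.
- trigger (a joint): Trigger angle, rad: 0 let go, 0.215 fully squeezed (20 mm of travel at the squeeze point). Squeezing draws bar and jaw along, at any part of the stroke; closing the grip to 38 mm gives about 5 mm of jaw travel running free, 3 to 4 mm once the pad presses. Let go, it springs back and the jaw stays. Takes about 10 N at the squeeze point running free, 20 N when pressing.
- jaw (a joint): How far the bar with the moving jaw has been drawn in, m: towards the fixed jaw (jig -y). The face of its soft pad, not squashed, is at jig y = 0.108 - this value. Starts at 0 to 0.014; up to 0.07. It stays where the trigger has drawn it (settles back up to 1 mm when let go under load) and cannot be pushed open.
- moving_jaw: The steel bar (310 mm) and the black moving jaw at its +y end; body 28 to 34 mm high, mid-plane at z = 45 mm. Origin on the bar's axis, at jig y = 0 when joint jaw is 0.
- soft_pad: Grey soft rubber pad, 34 x 34 mm, standing 18 mm proud of the moving jaw towards the fixed jaw. Its face is 13 mm to jig -y of its origin, at jig x = 62 mm.
- pad (a joint): How far the soft pad is squashed, m: 0 free; 3.5 N per mm, so 0.004 is 14 N; flattened at 0.010 (35 N), where the force shoots up.
- fixed_jaw: Black jaw of the clamp's body with a thin grey pad (34 x 34 mm); pad face at jig y = 0, centred at jig x = 62 mm. Its origin is the jig's.
- dummy_a: The half with beads of glue on its open (+y) face: white hard-foam block, 50 x 40 x 50 mm (its x, y, z), 14 g, a dark dowel hole (8 mm) in the middle of its top. Stands loose on the board, its -y face 0.5 to 3 mm from the fixed jaw's pad. Origin: centre of its underside.
- dummy_b: The loose half, same block: 50 mm along its x, 40 mm along its y, 50 mm high, about 14 g, stands on the table (a round white dummy and a steel measuring cup stand in similar places). Origin: centre of its underside. Its place in the clamp: centred about 42 mm to +y of dummy_a, its 50 x 50 mm face to dummy_a's.
- round_dummy: Bystander: round white foam dummy, 64 mm across, 50 mm high.
- measure: Bystander: steel measuring cup, 66 mm across, 55 mm high.
- mug: Bystander: white mug, 80 mm across, 85 mm high.
- tumbler: Bystander: glass tumbler, 72 mm across, 100 mm high.
- palette_knife: Bystander: palette knife lying on the table, 220 mm long.
- cutter: Bystander: steel ring cutter, 60 mm across, 28 mm high.
- glue: Bystander: white glue bottle, 48 mm across, 130 mm high.
Mind the look-alikes: they are no part of the job. What is shaped like the dummy_b but blue is not meant. Leave any orange look-alike of the dummy_a alone.

How it is judged:
By the outcome, as a careful person would: the job done as asked, in the order asked, and still so for the second after the job is handed in, while the arm keeps its last pose, push and grip.
It also fails if it takes over 72 s, if anything falls off the work surface, if the arm or the gripper's body presses on something with over 40 N, if the wrist force passes 120 N, or if a joint passes its speed limit or range.

### The arm

A 6-joint arm with a two-finger parallel gripper is mounted at the origin on the work surface. World frame = base frame: x ahead of the robot, y to its left, z up, the work surface at z = 0. Lengths are in m, angles in rad, forces in N, time in s.
With the tool pointing down it reaches from about 0.2 to 0.875 m from the base axis. Payload 3.4 kg.
Tool frame: the origin (TCP) lies between the finger pads; the fingertips stand 25 mm ahead of it and the grasp point (between the pads) lies 6 mm ahead of it (r.nose_length is the z of the fingertips in the tool frame, in m); z points along the fingers, x is the direction in which the jaws open and shut, and the axes are right-handed (so a half turn about z gives the same grasp; the last joint's range is limited). The gripper opens to 94 mm and grips with 3 to 60 N. Pads are 16 mm wide; open, the fingers measure 119 mm over their backs; the gripper's body (75 mm by 177 mm) begins 78 mm behind the grasp point.
Start: joints at [1.205, 0.276, 1.505, -0, 1.361, -0.121], TCP at [0.139, 0.558, 0.23] pointing down, gripper open.
Joint ranges: [-2.89, 2.89], [-0.75, 2.08], [0.22, 2.7], [-1.18, 4.32], [0.11, 2.71], [-2.7, 2.7]. Speed limits (rad/s): [2.57, 2.57, 3.14, 3.14, 3.14, 3.14].

### API

Orientations are given as a unit quaternion [w, x, y, z].
In Python, from plant import r, gripper_to, inverse_kinematics, vision, models, telemetry gives the robot as it stands. Calls block until the motion is done:
- r.move_to(position, orientation): joint-space move of the TCP to a pose.
- r.move_l(position, rot=None, vel=0.15, guard=None): straight line of the TCP; rot=None keeps the orientation; vel is the mean speed in m/s. With guard (N) it stops when the force on the tool has changed by that much, and returns True; else False.
- r.movej(angles): joint-space move.
- gripper_to(opening, f_grip=None): finger opening in m; f_grip is the grip in N (None keeps the last); returns when the fingers have stopped.
- r.hold(seconds).
- inverse_kinematics(position, orientation): joint angles nearest the present ones, or None.
- vision.snapshot(name): name is "scene" or "top" or "wrist"; returns the picture (400x640x3 uint8, red, green, blue); there is no depth.
- vision.get_calibration(name): a dict with "fx", "fy", "cx", "cy" (pixels), "position" and "orientation" of the camera in the world. Camera axes: x right, y down, z forward; pixel columns grow to the right and rows downward; lengths in m; the calibration is good to about 2 mm. A picture is of the moment at which its call begins: read the wrist's pose just before it. get_calibration takes no time and is no camera call; for the wrist camera it gives the pose at the moment of the call.
A pose or a line that the arm cannot do raises r.PlanningError and nothing moves.
- r.sign_off(): hands the job in, once; it reports no verdict.
Trained networks look in the newest picture that a camera, given by its name, has taken for a name from the list of things; names that differ only in an ending like _2 or _b are one class to them, and where a whole thing is asked for, a point or a joint stands for the part that bears it (a point fixed in the world has none). Each returns a list of dicts, best first, with "score" (0 to 1); they miss things now and then, are a little off and sometimes report something else, mostly with a low value. They report only what shows in the picture. A call takes as long as a camera call. They do not tell look-alikes from the thing itself.
- models.boxes_of(thing, camera): "at" ([x, y, z] in m, in world coordinates, good to about 4 mm: the middle of the surface that is visible of it).
- models.regions_of(thing, camera): "pixels" (400x640 bool, what is visible of it).
- models.mark_of(thing, camera): "at" ([x, y, z] in m, in world coordinates, good to about 4 mm: a listed point, or the origin of a listed thing).
Readings, each from a call of its own:
- telemetry.current_t(): time.
- telemetry.current_joints(): joint angles.
- telemetry.current_dq(): joint speeds.
- telemetry.current_joint_efforts(): joint torques, N m.
- telemetry.current_ee_pos(): TCP position.
- telemetry.current_tool_rot(): TCP orientation.
- telemetry.current_wrist_force(): force on the tool from outside, world axes, zero at the start.
- telemetry.current_torque(): the same for the moment, N m.
- telemetry.current_opening(): finger opening in m.
Only numpy, scipy, OpenCV 4.12 (cv2) and the standard library are available. Lean on these libraries where they do the work, as an engineer would, in place of code of your own. Each camera call takes 0.05 s, during which the arm holds its last target.

## Working session

There is one attempt and no reset: what is moved stays moved. The work goes in short steps, each a Python script; the robot and the scene stay as the last script left them, time stands still between calls to the robot, and variables do not carry over. Pictures are saved under pics/ and viewed, and the job is handed in when it is done.

```bash
ls; mkdir -p pics; cat > h.py <<'E'
from plant import r, gripper_to, inverse_kinematics, vision, models, telemetry
import numpy as np, cv2
from scipy.spatial.transform import Rotation as R
def save(name,fn):
    im=vision.snapshot(name); cv2.imwrite('pics/'+fn,im[:,:,::-1]); return im
def Rm(q): return R.from_quat([q[1],q[2],q[3],q[0]]).as_matrix()
def ray(c,uv,z):
    d=Rm(c['orientation'])@np.array([(uv[0]-c['cx'])/c['fx'],(uv[1]-c['cy'])/c['fy'],1]); p=np.array(c['position'])
    return p+d*(z-p[2])/d[2]
def proj(c,P):
    q=Rm(c['orientation']).T@(np.array(P)-np.array(c['position'])); return np.array([c['fx']*q[0]/q[2]+c['cx'],c['fy']*q[1]/q[2]+c['cy']])
def down(yaw):  # tool x at world angle yaw, z down
    x=np.array([np.cos(yaw),np.sin(yaw),0]);z=np.array([0,0,-1.]);y=np.cross(z,x)
    q=R.from_matrix(np.array([x,y,z]).T).as_quat(); return [q[3],q[0],q[1],q[2]]
E
python3 - <<'E'
from h import *
print(telemetry.current_t())
for n in ['scene','top','wrist']:
    save(n,n+'0.png'); c=vision.get_calibration(n); print(n,c)
for n in ['top','scene']:
  for t in ['jig','bay','handle_back','squeeze_point','dummy_a','dummy_b','trigger_blade','soft_pad','fixed_jaw','moving_jaw']:
    for f in ('boxes_of','mark_of'):
        try: print(n,t,f,[(np.round(d['at'],3).tolist(),round(d['score'],2)) for d in getattr(models,f)(t,n)][:4])
        except Exception as e: print(n,t,f,e)
print(telemetry.current_t())
E
```

```text
pics
0.0
scene {'fx': 478.1350842494987, 'fy': 478.1350842494987, 'cx': 318.99158615948073, 'cy': 199.6339770231281, 'position': array([ 1.00546811, -0.85953131,  0.9841349 ]), 'orientation': array([-0.39005282,  0.88589512,  0.22946723, -0.1019482 ])}
top {'fx': 360.94416078723617, 'fy': 360.94416078723617, 'cx': 322.79653241914036, 'cy': 196.35794081756694, 'position': array([ 0.40581316, -0.00491669,  1.13590236]), 'orientation': array([-0.04643586,  0.71012829, -0.70060071,  0.05215524])}
wrist {'fx': 292.9285065709461, 'fy': 292.9285065709461, 'cx': 317.87951066571986, 'cy': 195.2349648235809, 'position': array([0.06889905, 0.57590595, 0.38319434]), 'orientation': array([0.1000912 , 0.78161311, 0.61084674, 0.07699976])}
top jig boxes_of [([0.614, -0.029, 0.019], 0.93), ([0.642, -0.018, 0.065], 0.67), ([0.657, 0.072, 0.062], 0.33)]
top jig mark_of [([0.58, -0.03, 0.005], 0.88)]
top bay boxes_of [([0.618, -0.029, 0.019], 0.58)]
top bay mark_of []
top handle_back boxes_of [([0.614, -0.034, 0.018], 0.83)]
top handle_back mark_of [([0.474, -0.076, 0.049], 0.57)]
top squeeze_point box
[... 2199 characters left out ...]
e dummy_b mark_of [([0.371, 0.0, -0.002], 0.93), ([0.617, 0.3, 0.0], 0.67), ([0.658, -0.38, 0.004], 0.62), ([0.316, 0.422, 0.001], 0.54)]
scene trigger_blade boxes_of [([0.492, -0.03, 0.058], 0.52)]
scene trigger_blade mark_of []
scene soft_pad boxes_of [([0.672, 0.068, 0.054], 0.53)]
scene soft_pad mark_of [([0.668, 0.079, 0.046], 0.52), ([0.477, -0.078, 0.046], 0.21)]
scene fixed_jaw boxes_of [([0.636, -0.053, 0.055], 0.82)]
scene fixed_jaw mark_of [([0.585, -0.025, -0.004], 0.76)]
scene moving_jaw boxes_of [([0.596, 0.06, 0.05], 0.93), ([0.34, -0.271, 0.01], 0.55), ([0.626, -0.065, 0.02], 0.4)]
scene moving_jaw mark_of [([0.585, -0.028, 0.048], 0.84), ([0.584, -0.026, -0.002], 0.45)]
2.15
```

View pics/top0.png

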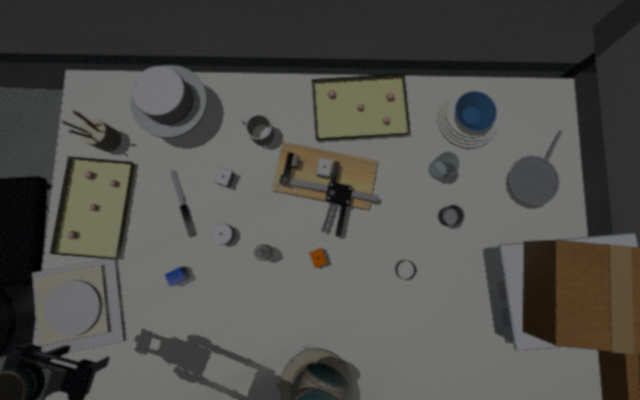

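View pics/scene0.png

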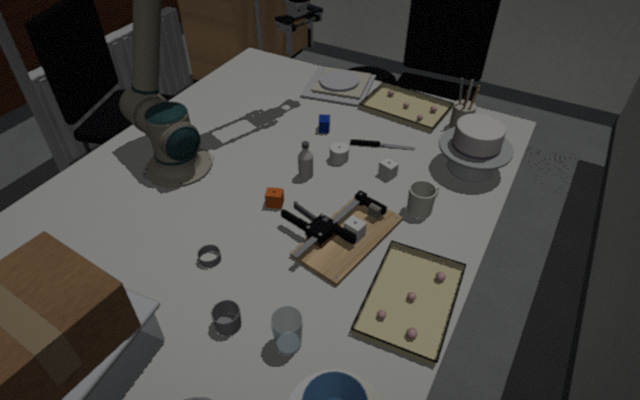

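View pics/wrist0.png

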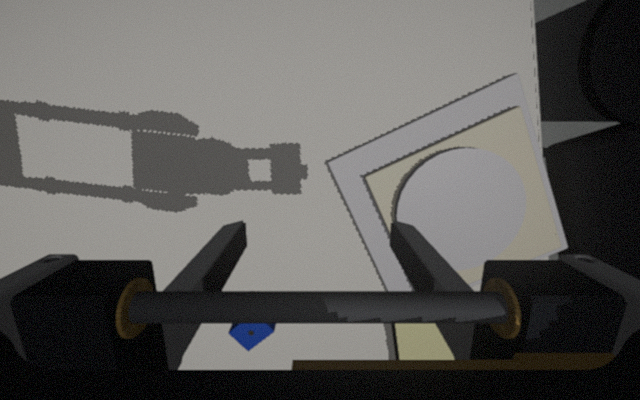

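```bash
cat >> h.py <<'E'
def campose_off():
    c=vision.get_calibration('wrist'); p=np.array(telemetry.current_ee_pos()); M=Rm(telemetry.current_tool_rot())
    return M.T@(np.array(c['position'])-p), M.T@Rm(c['orientation'])
E
python3 - <<'E'
from h import *
o,C=campose_off(); print(np.round(o,4)); print(np.round(C,3))
for yaw in np.arange(-180,180,30):
  a=inverse_kinematics([0.6,0.03,0.25],down(np.radians(yaw))); b=inverse_kinematics([0.6,0.25,0.2],down(np.radians(yaw)))
  print(yaw,None if a is None else np.round(a,2), None if b is None else np.round(b,2))
E
```

```text
[ 0.0006 -0.0727 -0.1533]
[[ 1.     0.001 -0.   ]
 [-0.001  0.968  0.251]
 [ 0.001 -0.251  0.968]]
-180 None None
-150 [-0.07  0.31  1.41 -0.    1.42  2.55] None
-120 [-0.07  0.31  1.41 -0.    1.42  2.03] [ 0.29  0.41  1.38 -0.    1.35  2.38]
-90 [-0.07  0.31  1.41 -0.    1.42  1.5 ] [ 0.29  0.41  1.38 -0.    1.35  1.86]
-60 [-0.07  0.31  1.41 -0.    1.42  0.98] [ 0.29  0.41  1.38 -0.    1.35  1.34]
-30 [-0.07  0.31  1.41 -0.    1.42  0.46] [ 0.29  0.41  1.38 -0.    1.35  0.81]
0 [-0.07  0.31  1.41 -0.    1.42 -0.07] [ 0.29  0.41  1.38 -0.    1.35  0.29]
30 [-0.07  0.31  1.41 -0.    1.42 -0.59] [ 0.29  0.41  1.38 -0.    1.35 -0.24]
60 [-0.07  0.31  1.41 -0.    1.42 -1.11] [ 0.29  0.41  1.38 -0.    1.35 -0.76]
90 [-0.07  0.31  1.41 -0.    1.42 -1.64] [ 0.29  0.41  1.38 -0.    1.35 -1.28]
120 [-0.07  0.31  1.41 -0.    1.42 -2.16] [ 0.29  0.41  1.38 -0.    1.35 -1.81]
150 [-0.07  0.31  1.41 -0.    1.42 -2.68] [ 0.29  0.41  1.38 -0.    1.35 -2.33]
```

```bash
python3 - <<'E'
from h import *
th=np.radians(-10.5)
r.move_to([0.615,0.29,0.25],down(0.0)); save('wrist','wb.png'); c=vision.get_calibration('wrist')
np.save('cb.npy',c,allow_pickle=True)
print(models.mark_of('dummy_b','wrist'))
jp=np.array([0.583,-0.028]);Rj=np.array([[np.cos(th),-np.sin(th)],[np.sin(th),np.cos(th)]])
p=jp+Rj@[0.03,0.03]
r.move_to([*p,0.30],down(th)); save('wrist','wj.png'); c=vision.get_calibration('wrist')
np.save('cj.npy',c,allow_pickle=True)
for t in ['jig','bay','handle_back','squeeze_point','dummy_a','soft_pad','fixed_jaw','moving_jaw']:
  print(t,[(np.round(d['at'],3).tolist(),round(d['score'],2)) for d in models.mark_of(t,'wrist')][:4])
print(telemetry.current_t())
E
```

```text
[{'at': [0.311, 0.4172, 0.0008], 'score': 0.82}, {'at': [0.6461, -0.0123, 0.0174], 'score': 0.59}, {'at': [0.6166, 0.294, -0.0025], 'score': 0.56}, {'at': [0.3749, -0.0013, 0.0014], 'score': 0.42}]
jig []
bay [([0.646, -0.033, 0.019], 0.84)]
handle_back [([0.479, -0.072, 0.044], 0.6), ([0.484, -0.055, 0.046], 0.54)]
squeeze_point [([0.486, -0.056, 0.044], 0.89)]
dummy_a [([0.642, -0.012, 0.017], 0.9), ([0.377, -0.001, 0.0], 0.59)]
soft_pad [([0.666, 0.08, 0.044], 0.86)]
fixed_jaw []
moving_jaw [([0.585, -0.026, 0.046], 0.96)]
5.8083
```

View pics/wb.png

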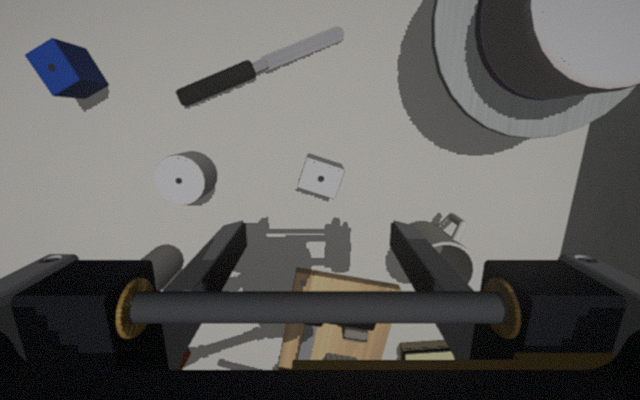

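View pics/wj.png

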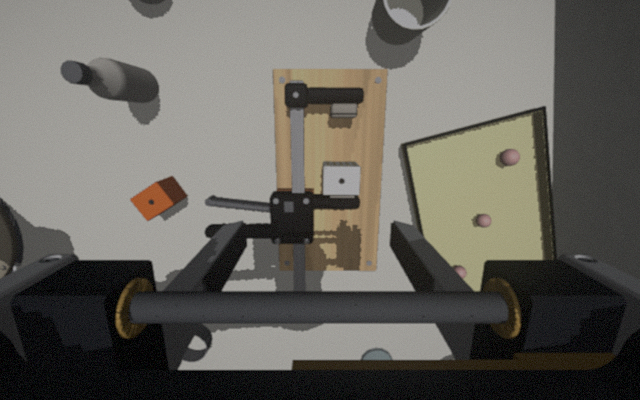

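```bash
python3 - <<'E'
import cv2
a=cv2.imread('pics/wj.png');cv2.imwrite('pics/wj_z.png',cv2.resize(a[60:280,200:400],None,fx=2.7,fy=2.7,interpolation=cv2.INTER_CUBIC))
b=cv2.imread('pics/wb.png');cv2.imwrite('pics/wb_z.png',cv2.resize(b[140:215,280:365],None,fx=7,fy=7,interpolation=cv2.INTER_CUBIC))
E
```

```text
(no output)
```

View pics/wj_z.png

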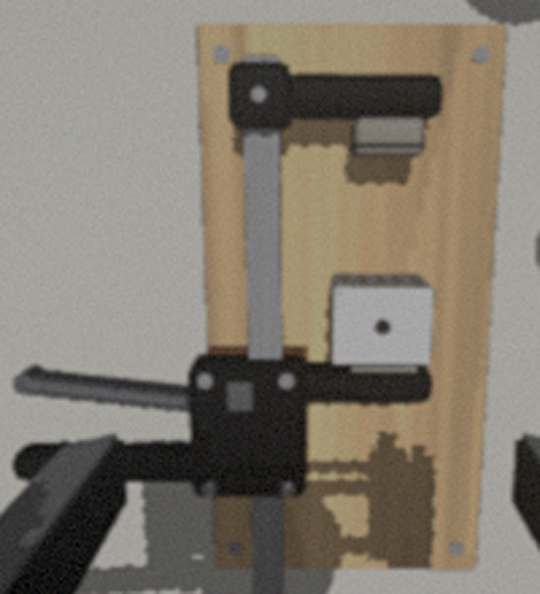

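View pics/wb_z.png

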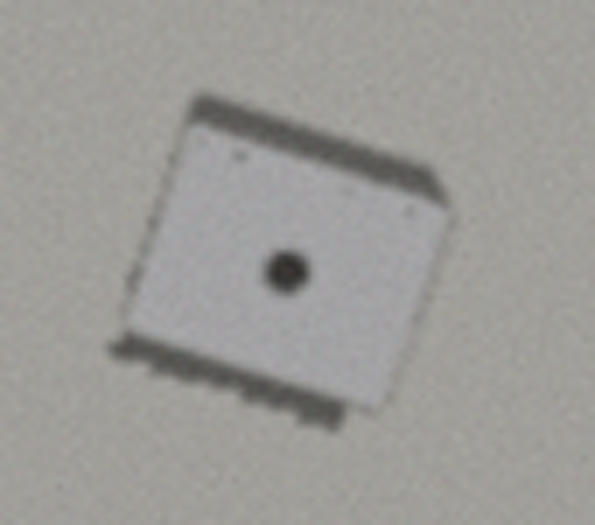

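```bash
python3 - <<'E'
from h import *
from scipy.optimize import least_squares
cb=np.load('cb.npy',allow_pickle=True).item(); cj=np.load('cj.npy',allow_pickle=True).item()
Z=lambda uv:np.array(uv)/7-0.5+0.5/7+[280,140]
W=lambda uv:np.array(uv)/2.7-0.5+.5/2.7+[200,60]
B=[ray(cb,Z(u),.05)[:2] for u in [(193,122),(448,208),(380,408),(128,328)]]
def fit(loc,pts):
    f=lambda v:np.ravel([v[:2]+np.array([[np.cos(v[2]),-np.sin(v[2])],[np.sin(v[2]),np.cos(v[2])]])@l-p for l,p in zip(np.array(loc),pts)])
    s=least_squares(f,[*np.mean(pts,0),-.2]); return s.x,s.fun
x,res=fit([(-.025,.02),(.025,.02),(.025,-.02),(-.025,-.02)],B); print('B',x,np.degrees(x[2]),np.round(res,4),ray(cb,Z((286,271)),.05))
J=[ray(cj,W(u),.018)[:2] for u in [(197,25),(507,27),(475,570),(217,570)]]
j,res=fit([(-.035,.17),(.125,.17),(.125,-.14),(-.035,-.14)],J); print('J',j,np.degrees(j[2]),np.round(res,4))
Rj=np.array([[np.cos(j[2]),-np.sin(j[2])],[np.sin(j[2]),np.cos(j[2])]])
inj=lambda p:Rj.T@(np.array(p)[:2]-j[:2])
for n,u,z in [('Ahole',(382,326),.068),('ATL',(333,287),.068),('ATR',(432,287),.068),('ABR',(431,366),.068),('ABL',(331,365),.068),('padL',(354,148),.062),('padR',(422,150),.062),('padlowL',(355,155),.028),('padlowR',(422,156),.028),('boltjaw',(258,94),.062),('jawtip',(440,97),.06)]:
    print(n,np.round(inj(ray(cj,W(u),z))*1e3,1))
np.save('jig.npy',j);np.save('B.npy',x)
E
```

```text
B [ 0.61759026  0.29485524 -0.31428141] -18.006998188686683 [-0.0012  0.0012  0.0021  0.0006  0.001  -0.0014 -0.0018 -0.0004] [0.61733165 0.29431784 0.05      ]
J [ 0.58481845 -0.02546095 -0.18287584] -10.478013695727498 [-0.0005  0.0009  0.001   0.0013  0.0012 -0.0015 -0.0017 -0.0007]
Ahole [59.6 22.7]
ATL [35.1 42.2]
ATR [83.7 42.3]
ABR [84.7  2.3]
ABL [34.4  2.7]
padL [ 44.8 108. ]
padR [ 77.3 107.1]
padlowL [ 46.9 105.1]
padlowR [ 81.7 104.6]
boltjaw [ -0.5 132.3]
jawtip [ 85.2 131.3]
```

```bash
cat >> h.py <<'E'
try:
    j=np.load('jig.npy'); B=np.load('B.npy')
    Rj=np.array([[np.cos(j[2]),-np.sin(j[2])],[np.sin(j[2]),np.cos(j[2])]])
    J=lambda x,y,z:[*(j[:2]+Rj@[x/1e3,y/1e3]),z/1e3]
    inj=lambda p:Rj.T@(np.array(p)[:2]-j[:2])*1e3
except Exception: pass
E
python3 - <<'E'
from h import *
q=down(B[2])
r.move_to([B[0],B[1],0.12],q)
r.move_l([B[0],B[1],0.038],vel=0.12)
gripper_to(0.045,6); print('open',telemetry.current_opening())
r.move_l([B[0],B[1],0.14],vel=0.15); print('open',telemetry.current_opening())
r.move_to(J(60,75,140),down(j[2]))
save('wrist','wh.png'); np.save('ch.npy',vision.get_calibration('wrist'),allow_pickle=True)
print(telemetry.current_t(),inj(telemetry.current_ee_pos()))
E
python3 -c "
import cv2
a=cv2.imread('pics/wh.png');cv2.imwrite('pics/wh_z.png',cv2.resize(a[40:300,180:460],None,fx=2.2,fy=2.2,interpolation=cv2.INTER_CUBIC))"
```

```text
open 0.050090519068126255
open 0.05037372035876683
10.6083 [59.52207951 76.45465327]
```

View pics/wh_z.png

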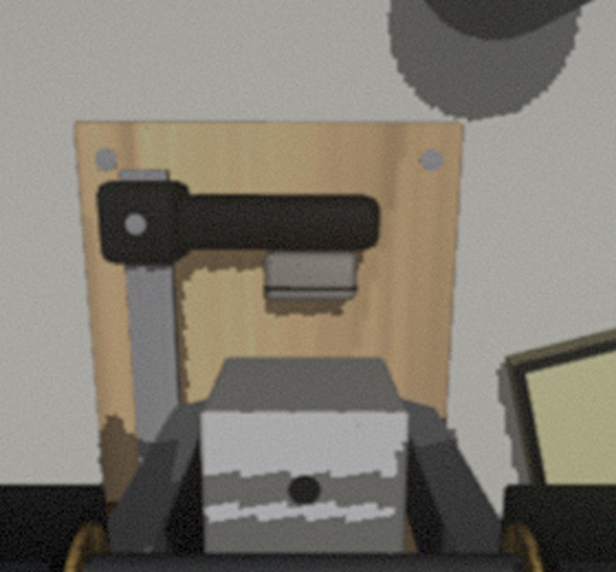

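```bash
python3 - <<'E'
from h import *
c=np.load('ch.npy',allow_pickle=True).item()
W=lambda uv:np.array(uv)/2.2-0.5+.5/2.2+[180,40]
p=np.array(telemetry.current_ee_pos());print(p,inj(p), np.array(J(60,75,140)))
for n,u,z in [('hole',(304,489),.152),('TL',(202,411),.152),('TR',(408,411),.152),('padL',(266,287),.062),('padR',(356,288),.062),('brdTL',(75,122),.018),('brdTR',(463,124),.018)]: print(n,inj(ray(c,W(u),p[2]-.14+z)))
E
```

```text
[0.65725189 0.03889423 0.13965436] [59.52207951 76.45465327] [0.6574573  0.03737692 0.14      ]
hole [59.40238945 76.31913027]
TL [35.59792062 96.22730831]
TR [83.60819916 96.30271729]
padL [ 45.581197   110.26795099]
padR [ 78.24645026 109.95357257]
brdTL [-33.60549789 170.34707106]
brdTR [123.82963418 169.83540765]
```

```bash
cat >> h.py <<'E'
def goto(x,y,z,vel=0.1,**k):
    g=r.move_l(J(x,y,z),vel=vel,**k); return g
def where(): p=telemetry.current_ee_pos(); return np.round([*inj(p),p[2]*1e3],2)
E
python3 - <<'E'
from h import *
q=down(j[2])
r.move_l(J(60.3,70,80),rot=q,vel=.12); r.hold(.15); print(where())
e=where()-[60.3,70,80]
goto(60.3-e[0],69-e[1],62-e[2]); r.hold(.15); print(where())
goto(60.3-e[0],65.7-e[1],59.5-e[2],vel=.03); r.hold(.15); print(where(),telemetry.current_wrist_force())
e2=where()-[60.3,65.7,59.5]
e=e+e2
g=goto(60.3-e[0],65.7-e[1],56-e[2],vel=.02,guard=2.5); print(g,where(),telemetry.current_wrist_force(),telemetry.current_t(),telemetry.current_opening())
save('wrist','wp.png'); save('scene','sp.png')
E
python3 -c "
import cv2
a=cv2.imread('pics/wp.png');cv2.imwrite('pics/wp_z.png',cv2.resize(a[40:300,180:460],None,fx=2.2,fy=2.2,interpolation=cv2.INTER_CUBIC))
a=cv2.imread('pics/sp.png');cv2.imwrite('pics/sp_z.png',cv2.resize(a[170:290,270:420],None,fx=5,fy=5,interpolation=cv2.INTER_CUBIC))"
```

```text
[61.1  70.35 81.18]
[60.02 68.71 61.48]
[59.54 65.32 58.4 ] [-0.25465006 -0.26738018  0.02633099]
True [60.61 65.83 55.88] [ 1.05057796 -0.59787997  4.63367924] 12.5667 0.049947930271028916
```

View pics/wp_z.png

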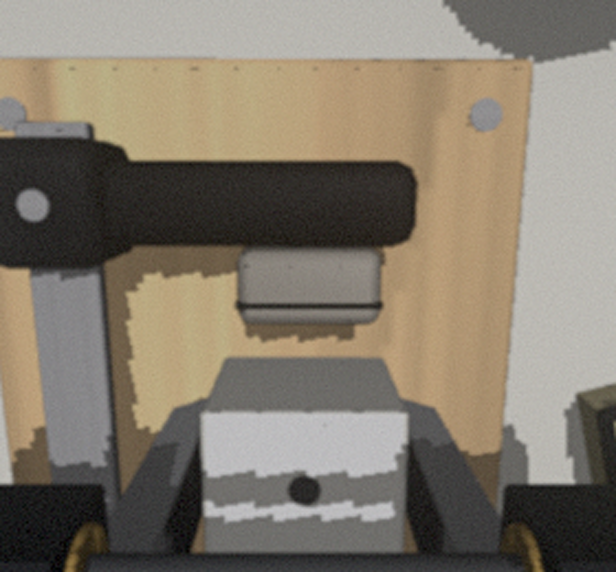

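View pics/sp_z.png

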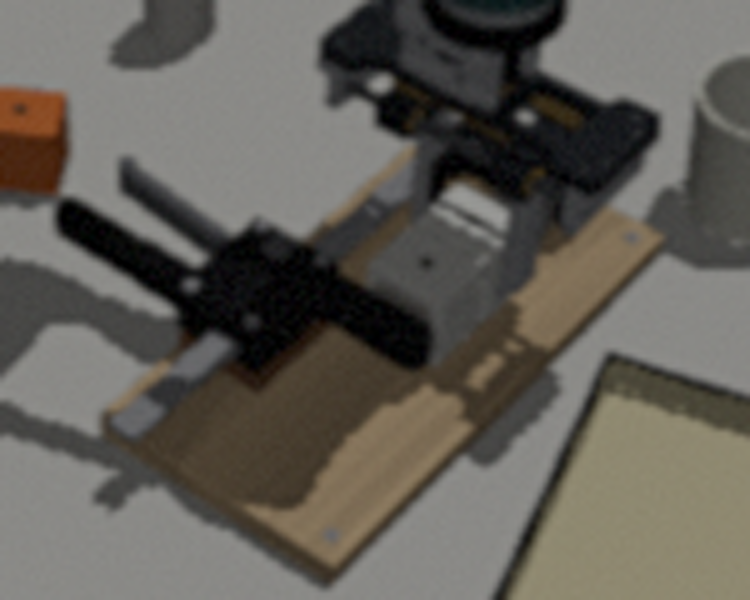

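```bash
python3 - <<'E'
from h import *
gripper_to(0.061); r.hold(.1); print(where(),[where() for _ in range(3)])
p=telemetry.current_ee_pos()
r.move_l([p[0],p[1],0.13],vel=.08)
gripper_to(0.094)
r.move_to(J(60,25,230),down(j[2])); r.hold(.2)
np.save('cr.npy',vision.get_calibration('wrist'),allow_pickle=True); save('wrist','wr.png'); print(telemetry.current_t(),where())
E
python3 -c "
import cv2
a=cv2.imread('pics/wr.png');cv2.imwrite('pics/wr_z.png',cv2.resize(a[40:260,220:420],None,fx=2.7,fy=2.7,interpolation=cv2.INTER_CUBIC))"
```

```text
[59.77 65.64 54.92] [array([59.77, 65.64, 54.92]), array([59.77, 65.64, 54.92]), array([59.77, 65.64, 54.92])]
15.7167 [ 59.15  25.42 228.15]
```

View pics/wr_z.png

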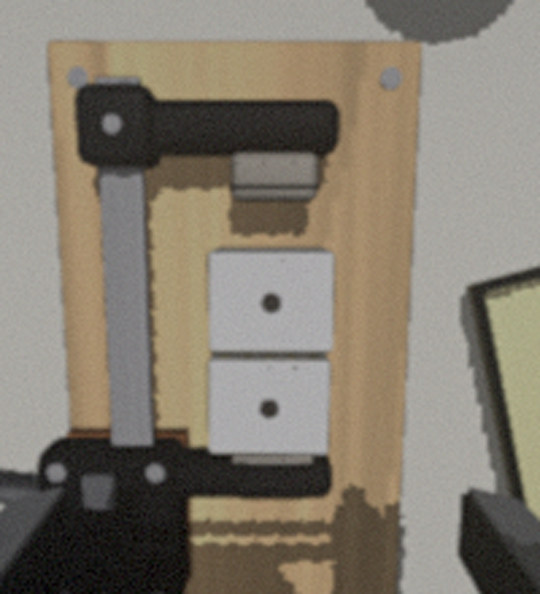

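```bash
python3 - <<'E'
from h import *
c=np.load('cr.npy',allow_pickle=True).item()
W=lambda uv:np.array(uv)/2.7-0.5+.5/2.7+[220,40]
for n,u,z in [('holeA',(269,408),.068),('holeB',(271,302),.068),('Afront',(269,454),.068),('Aback',(269,360),.068),('Bfront',(271,353),.068),('Bback',(271,251),.068),('padL',(233,187),.062),('padR',(319,189),.062),('padlow',(276,199),.028),('fixpad',(272,463),.062),('jawedge',(275,152),.06),('TL',(49,42),.018),('TR',(420,42),.018),('bolt',(111,124),.062)]: print(n,np.round(inj(ray(c,W(u),z)),1))
E
```

```text
holeA [60.  22.4]
holeB [60.6 65.3]
Afront [60.   2.8]
Aback [59.9 42.2]
Bfront [60.7 45. ]
Bback [60.6 85. ]
padL [ 45.8 109. ]
padR [ 79.2 108.3]
padlow [ 62.9 105.2]
fixpad [61.3 -3. ]
jawedge [ 62.1 122.1]
TL [-33.3 169.2]
TR [123.4 169.3]
bolt [ -0.4 132. ]
```

```bash
python3 - <<'E'
from h import *
q=down(j[2]-np.pi/2)
r.move_to(J(-95,-52,150),q); r.hold(.1); print(where())
e=where()-[-95,-52,150]
save('wrist','wq0.png'); np.save('cq.npy',vision.get_calibration('wrist'),allow_pickle=True)
for t in ['handle_back','squeeze_point']:
  print(t,[(np.round(inj(d['at']),1).tolist(),round(d['score'],2)) for d in models.mark_of(t,'wrist')][:4])
print(telemetry.current_t())
E
```

```text
[-94.19 -51.85 150.2 ]
handle_back [([-94.5, -65.6], 0.92)]
squeeze_point [([-93.5, -46.0], 0.86)]
17.2583
```

View pics/wq0.png

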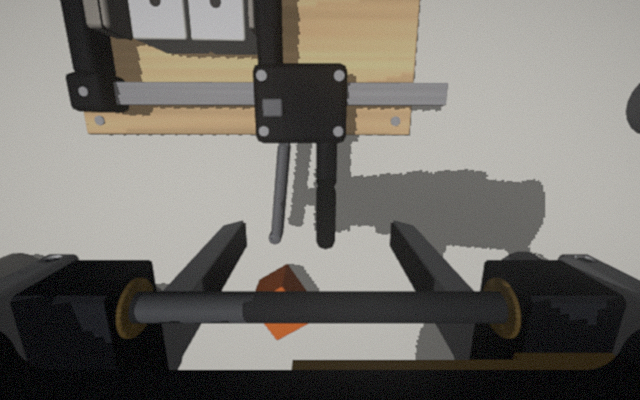

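```bash
cat >> h.py <<'E'
def fj():
    f=np.array(telemetry.current_wrist_force()); return np.round([*(Rj.T@f[:2]),f[2]],1)
E
python3 - <<'E'
from h import *
r.move_l(J(-95.6,-52,51),vel=.12); r.hold(.15); print(where(),fj())
for w in (.070,.056,.048,.042):
    t=telemetry.current_t(); gripper_to(w,40); print(w,telemetry.current_opening(),fj(),where(),round(telemetry.current_t()-t,2))
save('wrist','wq1.png')
gripper_to(.082); r.hold(.35); print(telemetry.current_opening(),fj(),where(),telemetry.current_t())
E
```

```text
[-94.92 -52.03  51.75] [ 0.  -0.1  0.1]
0.07 0.06991213259975051 [-0.9  7.5  2.3] [-96.03 -49.8   51.21] 0.58
0.056 0.05621664052873112 [-1.7  9.4  3.2] [-96.64 -49.3   51.19] 0.45
0.048 0.04825547763511529 [-2.2 11.3  4.1] [-96.76 -48.85  51.21] 0.38
0.042 0.04192132751047426 [-2.   9.7  4.1] [-96.76 -48.69  51.2 ] 0.34
0.08242145627828817 [ 1.8  1.6 -0.1] [-95.07 -52.06  51.09] 21.3
```

View pics/wq1.png

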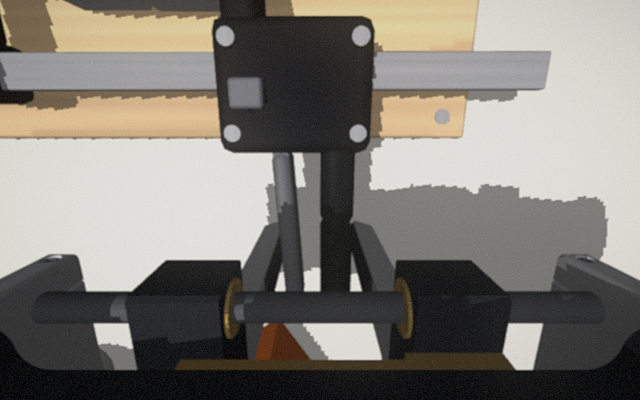

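```bash
python3 - <<'E'
from h import *
save('wrist','p0.png')
for i in range(3):
    gripper_to(.038,35); r.hold(.05); print(telemetry.current_opening(),fj(),where())
    gripper_to(.080); r.hold(.3); save('wrist',f'p{i+1}.png'); print(fj(),where(),telemetry.current_t())
E
python3 -c "
import cv2,numpy as np
cv2.imwrite('pics/pp.png',np.vstack([cv2.imread(f'pics/p{i}.png')[0:145] for i in range(4)]))"
```

```text
0.03824564353788542 [ 0.2 12.2  0.7] [-96.44 -49.2   50.92]
[2.1 1.7 0.4] [-95.22 -52.05  51.06] 23.375
0.03822896841792398 [ 2.1 11.2  0.7] [-96.39 -49.19  50.92]
[ 2.3  2.4 -0.4] [-95.31 -52.01  51.02] 25.375
0.03855285048769655 [ 1.2 12.5  0.9] [-96.47 -49.15  50.9 ]
[ 2.3  2.9 -1.3] [-95.37 -52.01  51.  ] 27.375
```

View pics/pp.png

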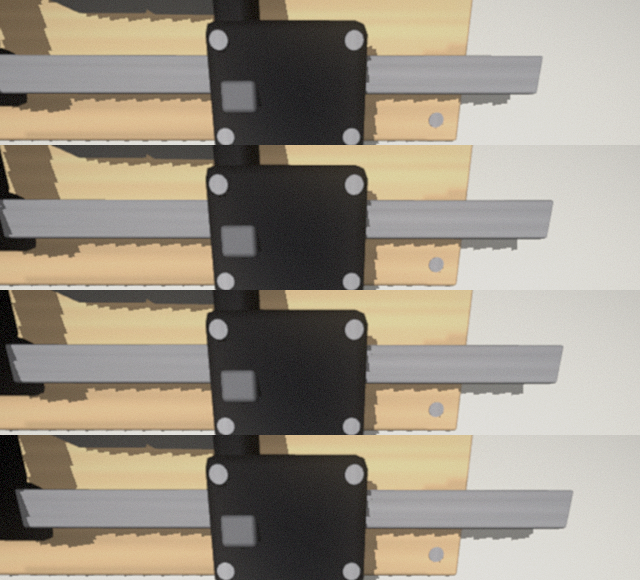

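```bash
python3 - <<'E'
from h import *
gripper_to(.038,35); r.hold(.05); print(telemetry.current_opening(),fj(),where())
gripper_to(.080); r.hold(.3); save('wrist','p4.png'); print(fj(),where())
p=telemetry.current_ee_pos()
gripper_to(.094)
r.move_l(J(-95,-52,130),vel=.2)
r.move_to(J(10,20,230),down(j[2]-np.pi/2)); r.hold(.2)
np.save('c5.npy',vision.get_calibration('wrist'),allow_pickle=True); save('wrist','w5.png'); print(telemetry.current_t(),where())
E
python3 -c "
import cv2
a=cv2.imread('pics/w5.png');cv2.imwrite('pics/w5_z.png',cv2.resize(a[20:220,150:400],None,fx=2.8,fy=2.8,interpolation=cv2.INTER_CUBIC))"
```

```text
0.0381605080059142 [ 2.1 12.4  0.6] [-96.55 -49.04  50.88]
[2.4 2.4 0.5] [-95.37 -52.02  51.01]
31.3083 [  8.63  19.22 228.89]
```

View pics/w5_z.png

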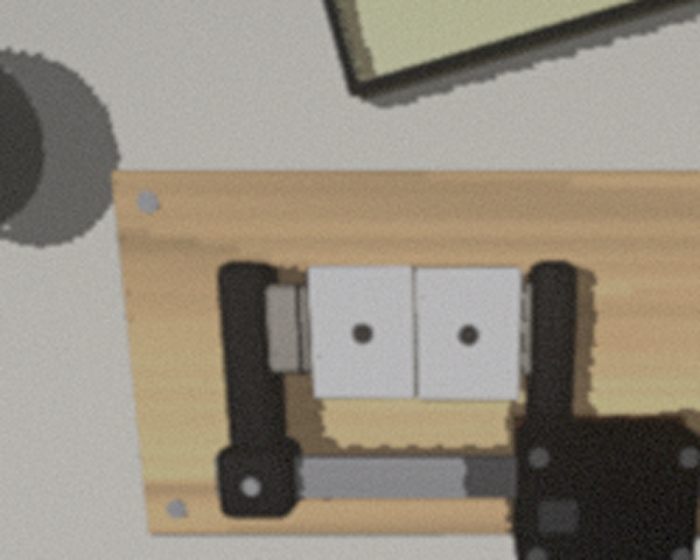

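View pics/p4.png

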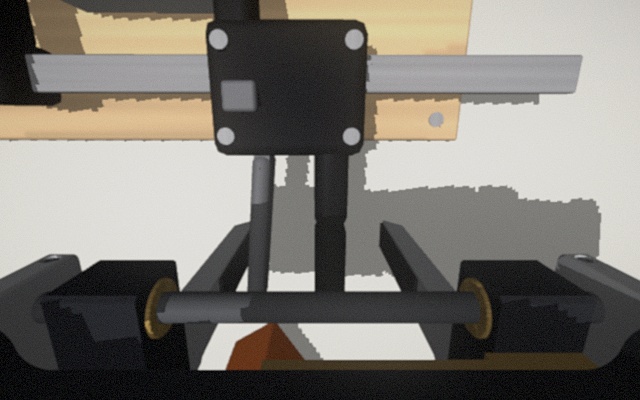

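```bash
python3 - <<'E'
from h import *
c=np.load('c5.npy',allow_pickle=True).item()
W=lambda uv:np.array(uv)/2.8-0.5+.5/2.8+[150,20]
for n,u,z in [('holeA',(468,335),.068),('holeB',(362,333),.068),('Afront',(520,333),.068),('Aback',(418,333),.068),('Bfront',(413,333),.068),('Bback',(309,333),.068),('padface',(309,320),.062),('fixpadR',(531,333),.062),('jawedge',(273,320),.06),('TL',(114,172),.018),('bolt',(250,487),.062)]: print(n,np.round(inj(ray(c,W(u),z)),1))
E
```

```text
holeA [59.9 20.5]
holeB [60.7 60.4]
Afront [60.7  1. ]
Aback [60.7 39.3]
Bfront [60.7 41.2]
Bback [60.7 80.3]
padface [65.2 81.2]
fixpadR [60.3 -3.6]
jawedge [65.1 95.5]
TL [123.4 167.7]
bolt [ -0.6 108.3]
```

```bash
cat >> h.py <<'E'
def barend(im,c):
    g=im.astype(float).mean(2); b0=[]
    out=[]
    for row in range(66,85):
        l=cv2.GaussianBlur(g[row:row+1],(5,1),0)[0]; d=np.diff(l)
        k=500+np.argmax(d[500:630]); w=d[k-3:k+4].clip(0); e=(w*np.arange(k-3,k+4)).sum()/w.sum()+.5
        k2=340+np.argmax(d[340:390]); w=d[k2-3:k2+4].clip(0); e2=(w*np.arange(k2-3,k2+4)).sum()/w.sum()+.5
        y1=inj(ray(c,(e,row),.048))[1]; y2=inj(ray(c,(e2,row),.048))[1]; out.append(y1-y2)
    return round(float(np.median(out)),2)
def look(fn):
    c=vision.get_calibration('wrist'); im=save('wrist',fn); return barend(im,c)
E
python3 - <<'E'
from h import *
c=np.load('cq.npy',allow_pickle=True).item()
import numpy as np
# use pose-corrected calibration: approximate with descent pose
r.move_to(J(-95.6,-52,140),down(j[2]-np.pi/2))
r.move_l(J(-95.6,-52,51),vel=.15); r.hold(.25); print(where(),fj())
c=vision.get_calibration('wrist')
for i in range(5): print(i,barend(cv2.imread(f'pics/p{i}.png'),c))
print('now',look('q0.png'))
gripper_to(.066,35); r.hold(.05); print(telemetry.current_opening(),fj(),where(),look('q1.png'),telemetry.current_t())
gripper_to(.060,35); r.hold(.05); print(telemetry.current_opening(),fj(),where(),look('q2.png'),telemetry.current_t())
E
```

```text
[-94.85 -52.02  51.86] [-0.3  0.1  0.1]
0 -86.68
1 -91.85
2 -96.77
3 -101.63
4 -106.29
now -105.62
0.06611246465968237 [-1.7  8.3  2.8] [-96.42 -49.51  51.03] -105.79 33.75
0.05978860645784142 [-2.   9.2  3.4] [-96.68 -49.14  51.02] -106.43 34.1917
```

```bash
python3 - <<'E'
from h import *
gripper_to(.080); r.hold(.35); print(fj(),where(),look('q3.png'),telemetry.current_t())
for i,w in enumerate((.062,.052,.044,.040,.038)):
    gripper_to(w,35); r.hold(.05); print(telemetry.current_opening(),fj(),where(),look(f'r{i}.png'),telemetry.current_t())
save('scene','s6.png')
E
python3 -c "
import cv2
a=cv2.imread('pics/s6.png');cv2.imwrite('pics/s6_z.png',cv2.resize(a[170:290,270:420],None,fx=5,fy=5,interpolation=cv2.INTER_CUBIC))"
```

```text
[-0.9  2.1  2.7] [-95.57 -52.03  51.02] -106.46 35.1167
0.06219241606208008 [-0.9  9.9  3.4] [-96.55 -49.78  50.88] -106.62 35.7167
0.051951846012742074 [-1.6 12.9  3.9] [-96.83 -48.8   50.88] -107.69 36.2167
0.04399777897807207 [-1.9 15.2  3.6] [-96.94 -48.05  50.87] -108.77 36.6917
0.040282664455674314 [-1.8 16.2  4.1] [-97.   -47.84  50.85] -109.28 37.1
0.03840559761008252 [-2.1 13.2  4.1] [-97.   -48.72  50.83] -110.0 37.4583
```

View pics/s6_z.png

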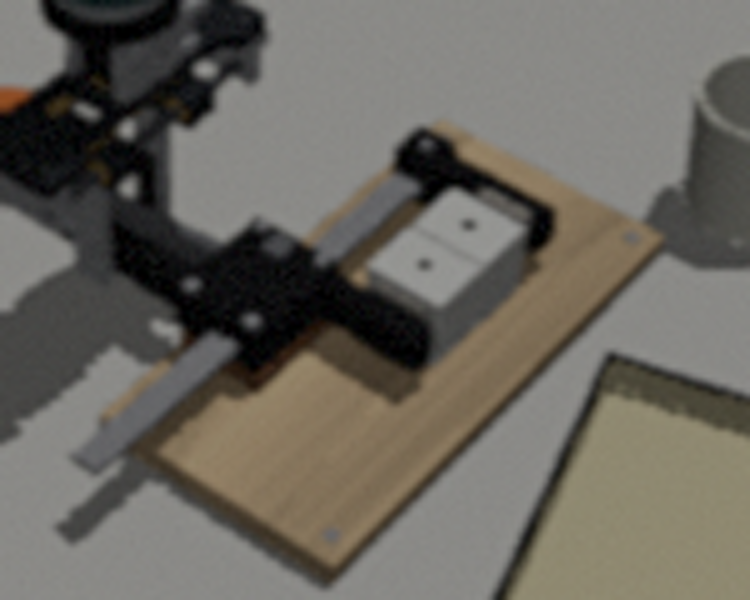

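View pics/r4.png

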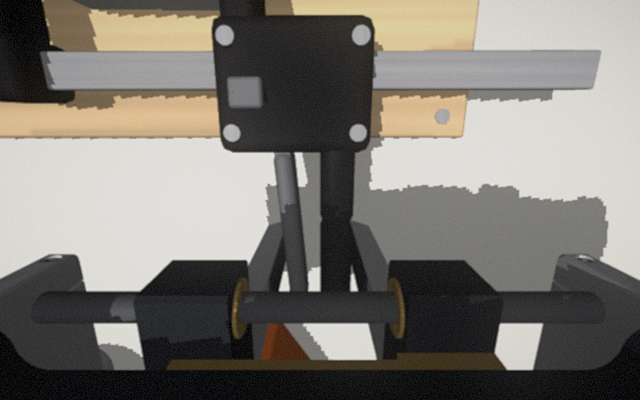

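```bash
python3 - <<'E'
from h import *
gripper_to(.080); r.hold(.35); print(fj(),where(),look('t0.png'),telemetry.current_t())
gripper_to(.094)
r.move_l(J(-95,-52,130),vel=.2)
r.move_to(J(10,20,230),down(j[2]-np.pi/2)); r.hold(.2)
np.save('c7.npy',vision.get_calibration('wrist'),allow_pickle=True); save('wrist','w7.png'); print(telemetry.current_t(),where())
E
python3 -c "
import cv2
a=cv2.imread('pics/w7.png');cv2.imwrite('pics/w7_z.png',cv2.resize(a[20:220,150:400],None,fx=2.8,fy=2.8,interpolation=cv2.INTER_CUBIC))"
python3 - <<'E'
from h import *
c5=np.load('c5.npy',allow_pickle=True).item();c7=np.load('c7.npy',allow_pickle=True).item()
def cent(im,box,dark):
    x0,y0,x1,y1=box; g=cv2.cvtColor(im,6)[y0:y1,x0:x1].astype(float)
    m=np.median(g); w=((m-g) if dark else (g-m)); w=(w-.35*w.max()).clip(0); yy,xx=np.mgrid[y0:y1,x0:x1]
    return (w*xx).sum()/w.sum(),(w*yy).sum()/w.sum()
for f,c in (('w5',c5),('w7',c7)):
    im=cv2.imread(f'pics/{f}.png'); 
    def near(P,r,dark):
        u=proj(c,P).astype(int); return cent(im,(u[0]-r,u[1]-r,u[0]+r+1,u[1]+r+1),dark)
    out={}
    for n,P,rr,dark in [('A',J(60,20.5,68),7,1),('B',J(60.7,60.2,68),7,1),('bolt',J(-.6,108.3 if f=='w5' else 105,62),5,0)]:
        uv=near(P,rr,dark); out[n]=inj(ray(c,uv,P[2])); print(f,n,np.round(uv,2),np.round(out[n],2))
    print(out['bolt'][1]-out['B'][1])
E
```

```text
[ 0.8  2.7 -2.3] [-95.29 -52.03  50.99] -110.0 38.7083
40.6417 [  8.64  19.21 228.9 ]
w5 A [316.92 139.24] [60.02 20.44]
w5 B [279.04 138.69] [60.62 60.33]
w5 bolt [239.1  193.49] [ -0.42 108.1 ]
47.769416772082586
w7 A [316.92 139.25] [60.01 20.44]
w7 B [279.05 138.69] [60.62 60.32]
w7 bolt [242.99 193.45] [ -0.39 103.73]
43.411232303035895
```

View pics/w7_z.png

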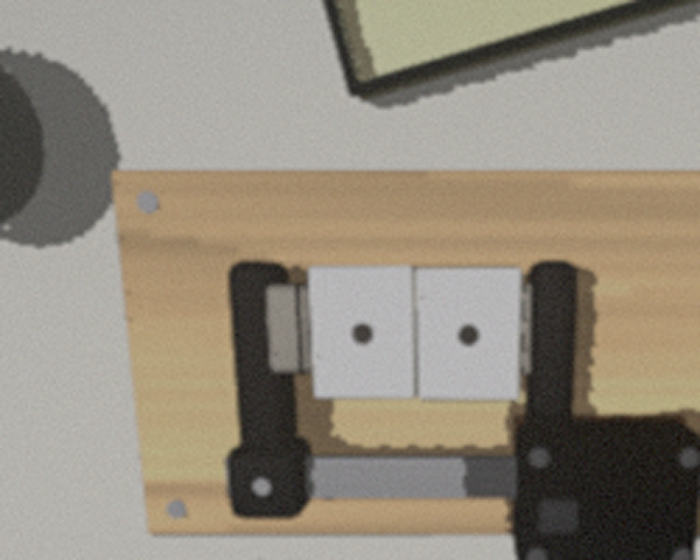

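```bash
python3 - <<'E'
from h import *
r.move_to(J(-95.6,-44,140),down(j[2]-np.pi/2))
r.move_l(J(-95.6,-44.3,51),vel=.15); r.hold(.3); print(where(),fj(),telemetry.current_t())
print('base',look('u0.png'),look('u0b.png'))
for i,w in enumerate((.056,.053,.051,.050)):
    gripper_to(w,30); r.hold(.1); print(telemetry.current_opening(),fj(),where(),look(f'u{i+1}.png'),telemetry.current_t())
E
```

```text
[-95.08 -44.31  51.73] [-0.1 -0.9 -0.5] 42.3417
base -109.91 -109.86
0.055864999515601116 [-1.3  6.8  0.4] [-96.27 -42.48  50.85] -109.84 43.3417
0.05318201719895201 [-0.2  7.3  0. ] [-96.42 -42.01  50.82] -109.72 43.775
0.05114987862869593 [-1.4  7.5  0.4] [-96.54 -42.25  50.81] -109.74 44.1833
0.04992898470691614 [-1.8  5.9  0.6] [-96.56 -42.69  50.82] -109.77 44.55
```

View pics/u4.png

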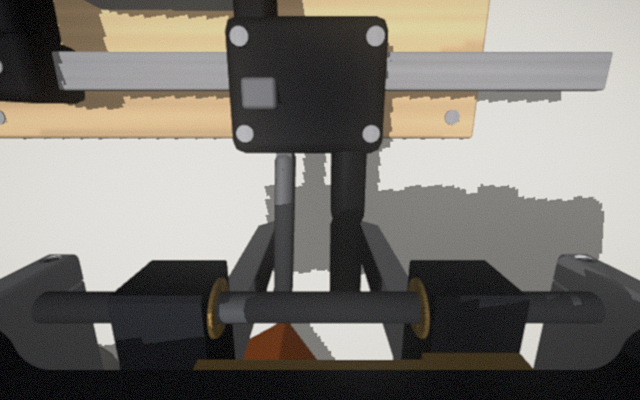

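```bash
python3 - <<'E'
from h import *
for i,w in enumerate((.049,.048)):
    gripper_to(w,30); r.hold(.15); print(telemetry.current_opening(),fj(),where(),look(f'v{i+1}.png'),look(f'v{i+1}.png'),telemetry.current_t())
save('scene','s8.png')
E
python3 -c "
import cv2
a=cv2.imread('pics/s8.png');cv2.imwrite('pics/s8_z.png',cv2.resize(a[170:290,270:420],None,fx=5,fy=5,interpolation=cv2.INTER_CUBIC))"
```

```text
0.04929185119010405 [-1.8  5.5  0.4] [-96.65 -43.15  50.79] -109.76 -109.81 45.025
0.04858914270309549 [-2.3  4.3  2.2] [-96.72 -43.61  50.79] -109.87 -109.84 45.5
```

View pics/s8_z.png

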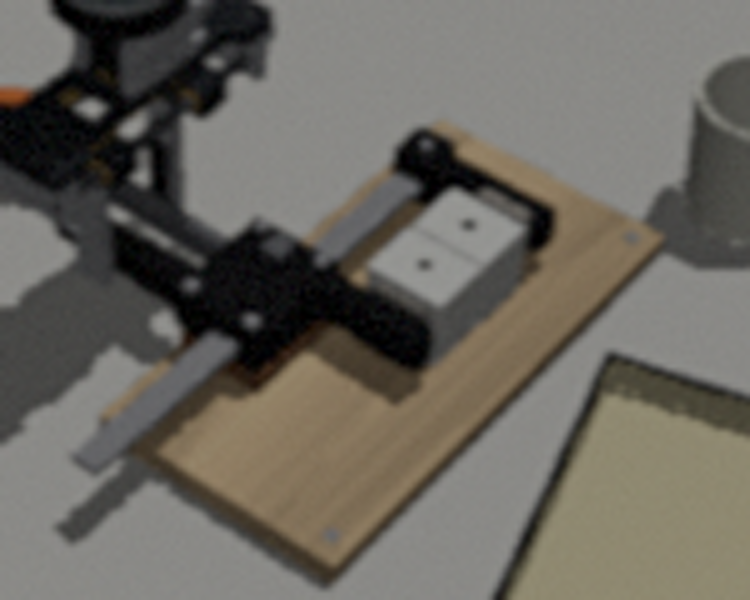

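```bash
python3 - <<'E'
from h import *
r.hold(.6); print(telemetry.current_opening(),fj(),where(),look('x1.png'),look('x2.png'),telemetry.current_t())
r.sign_off()
E
```

```text
0.048047453920019356 [-2.5  6.   0.7] [-96.75 -43.61  50.79] -109.91 -109.85 46.25
the job is handed in; nothing more can be done
```

The job is handed in at about 46 s: the loose half is glued up in the clamp, and the arm is still holding the trigger squeezed. There was no verdict, so the figures below are my own measurements.

- **Placing:** I gripped the loose white square half by its 50 mm sides and set it down beside the glued half. I let go of it, and the overhead picture showed the two in line to about 0.6 mm. The blue, orange and round look-alikes and the other bystanders were not touched.
- **Pumping:** Four strokes brought the pad to the halves and closed the gaps. A small partial stroke and one full pressing stroke followed, and the trigger force rose from about 10 to 16 N. In the overhead pictures from before and after the pressing, the halves did not move and their holes stayed 40 mm apart.
- **Squash:** The jaw travelled about 4.4 mm after the halves were seated, by both the jaw's bolt and the bar's end. The pad is therefore squashed about 4.4 mm. It could be up to about 0.7 mm more if the pad was already slightly pressed when I took the reference picture, so it is a little over the 4 mm asked for.
- **Final hold:** I let go after the pressing stroke to measure. I then squeezed again only until the bar was about to move, with both fingers on the handle and trigger at 48 mm opening. The trigger is therefore held at about 8 mm of its 20 mm travel, not fully squeezed. The bar had moved less than 0.1 mm by my last check.
- **Disagreements:** My readings of the pad face from single pictures varied by 1 to 3 mm. I relied on the before-and-after differences instead.

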